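# Take the full bobbin off the bench winder

### The arm

A 6-joint arm with a two-finger parallel gripper is mounted at the origin on the work surface. World frame = base frame: x ahead of the robot, y to its left, z up, the work surface at z = 0. Lengths are in m, angles in rad, forces in N, time in s.
With the tool pointing down it reaches from about 0.3 to 0.825 m from the base axis. Payload 5.4 kg.
Tool frame: the origin (TCP) lies at the very end of the fingers, on their centre line; the grasp point (between the pads) lies 19 mm behind it; z points along the fingers, y is the line along which they close (so a half turn about z gives the same grasp; the last joint's range is limited). The gripper opens to 92 mm and grips with 3 to 60 N. Pads are 20 mm wide; open, the fingers measure 128 mm over their backs; the gripper's body (75 mm by 189 mm) begins 69 mm behind the grasp point.
Start: joints at [0.936, 0.158, 1.597, -0, 1.386, -0.21], TCP at [0.237, 0.524, 0.193] pointing down, gripper open.
Joint ranges: [-2.91, 2.91], [-0.94, 2.29], [0.18, 2.7], [-1.29, 4.43], [0.17, 2.64], [-3, 3]. Speed limits (rad/s): [2.57, 2.57, 3.14, 3.14, 3.14, 3.14].

### API

Orientations are given as a unit quaternion [w, x, y, z].
In Python, from rig import env gives the robot as it stands.
- The arm moves only by the tool arm_command, never from a script. Its argument "series" is a list of rows, each a list of 3 entries, a list of its own where there are three numbers: the shift along the tool's x, y, z in m, then the turn, a rotation vector about the tool's x, y, z in rad, then the finger opening in m, from 0 to 0.0919. In form: [[[x, y, z], [wx, wy, wz], gripper], ...]. A call has 1 to 20 rows; each row shifts and turns the commanded pose from where the row before left it, along the tool's axes as they then stand; what a row does not reach is not made up. A row lasts 1/10 s, in which the tool goes at most 50 mm and 8.59 degrees, less where a joint would pass 70% of its speed; a pose out of reach is approached as far as the arm can. A call is refused whole if a number of a shift passes 0.05 or a number of a turn 0.15, either way. A call with a gripper value outside its range is refused whole. The fingers move at their own pace and stop on an object; "squeeze" is the grip in N (left out, the last holds). Time passes only in rows, so rows that do not move let the fingers close. It gives the time, the measured TCP pose, the force, the opening and the grip force at its end, in the units of the state.
- env.get_state(): the state, without advancing time (a new reading comes with each control period).
- env.get_image(name): name is "scene" or "side" or "wrist"; returns the picture (480x640x3 uint8, red, green, blue); there is no depth.
- env.camera_model(name): a dict with "fov_y" (degrees; the focal length in pixels is half the picture's height over the tangent of half this angle, whatever the lens; pixels are square), "cx", "cy" (the principal point, pixels), "R" (3x3) and "t" (3): a world point X has camera coordinates R X + t. Camera axes: x right, y down, z forward; pixel columns grow to the right and rows downward; lengths in m; the calibration is good to about 2 mm. A picture is of the moment at which its call begins: read the wrist's pose just before it. camera_model takes no time and is no camera call; for the wrist camera it gives the pose at the moment of the call.
- env.sign_off(): hands the job in; it is judged then, once.
The state is a dict: "t": time; "joint_pos": joint angles; "qvel": joint speeds; "effort": joint torques, N m; "ee_pos": TCP position; "eef_rot": TCP orientation; "ft_force": force on the tool from outside, world axes, zero at the start; "ft_torque": the same for the moment, N m; "finger_gap": opening from 0.0 (shut) to 1.0 (fully open); "grasp_force": force on a finger pad.
Only numpy, scipy, OpenCV 4.12 (cv2) and the standard library are available. Lean on these libraries where they do the work, as an engineer would, in place of code of your own. Each camera call takes 0.05 s, during which the arm holds its last target. There are 200 camera calls.

### The job

The bobbin on the bench winder is full. Switch the winder off at its rotary main switch, then draw the bobbin straight off along its leaning spindle and set it down flat in the empty one of the three small trays, letting go only when it stands on the tray's floor. Leave the switch off and everything else where it is.

Things in the scene. Friction and masses are not known exactly. Their poses are not given: they have to be found in the camera images.
- winder: bench bobbin winder, fixed: grey wedge-shaped case 190 mm deep (x), 290 mm wide (y), 45 mm high in front (-x), 155 mm at the back; its bare-metal top face slopes up to the back at 30 degrees, so what stands square on it leans 30 degrees to the front. Spindle on the right of the face, main switch on the left, 147 mm apart. Origin: centre of its underside; x from front to back, y to the left, z up
- spindle: the winder's steel spindle, fixed, 16 mm thick, square to the sloping face (30 degrees from vertical, top towards the front). Origin: on its axis at the seat the bobbin stands on, 12 mm off the face (drive plate under it 48 mm across). z: out along the spindle, tapered tip at z = 62 mm; x: up the slope; y: across it to the left
- bobbin: the full bobbin on the spindle, loose, about 0.2 kg: black flanges 56 mm across, blue wire wound nearly level with their rims, 48 mm long, 20 mm through bore (2 mm clear of the spindle all round). Grip it across its 56 mm. Origin: its middle, on its axis (24 mm out from the seat at the start); z: its axis. It must move 62 mm along the spindle to come clear
- main_switch (a joint): rotary main switch on the winder: 0 = on, where it starts; 1.047 (60 degrees) = off. Its axis is square to the sloping face; seen by one facing the panel, off is anticlockwise. A snap spring pushes it to the nearer end, changing over half-way; turning it takes up to about 0.2 N m
- switch_grip (a point): where to grip the switch handle: on its turning axis, 29 mm off the sloping face. Black bar 52 mm long, 13 mm thick, from 10 mm above this point to 15 mm below it, on a disc 42 mm across. Axes turn with the handle: x along the bar to its pointer end (white line), z out along the turning axis. Off: pointer straight up the slope; on: 60 degrees clockwise of that
- tray: the empty tray, fixed: one of three like grey square trays standing in a row (which of the three places varies), 92 mm square outside, 84 mm inside, rim 16 mm high, floor 4 mm thick. Origin: centre of its underside; x and y along its sides
- tray_in (a point): centre of the empty tray's floor, on the top of the floor, 4 mm above the table; axes as the tray's, z up
- bobbin_b: a full bobbin like the first, standing in a neighbouring tray; leave it. Origin: its middle
- bobbin_c: another full bobbin standing in the third tray; leave it. Origin: its middle
- screwdriver: screwdriver, 190 mm long, lying in front of the winder; leave it. Origin: under its middle
- tape_roll: roll of black tape lying flat, 72 mm across, 19 mm high; leave it. Origin: centre of its underside
- cutters: side cutters lying flat, 170 mm long, 16 mm high; leave them. Origin: under the pivot
- plug_jar: clear jar with black lid, 68 mm across, 85 mm high; leave it. Origin: centre of its underside
- mug: white mug, 82 mm across, 92 mm high; leave it. Origin: centre of its underside
- punch_tool: grey punch-down tool lying flat, 175 mm long, 26 mm high; leave it. Origin: on its underside
- guide_top (a point): top of the winder's wire-guide rod (fixed, 8 mm thick, 72 mm tall, parallel to the spindle and 80 mm up the slope from it); axes as the winder's. Its carriage and pulley reach to 51 mm from the spindle's axis, so fingers fit round the bobbin best across the slope (closing along the winder's y)
Mind the look-alikes: they are no part of the job. What is shaped like the bobbin but purple is not meant.

How it is judged:
On the way, in this order (a step that is already met when the one before it is completed fails the run):
1. the main switch is turned to off, the bobbin still on its seat (value of joint main_switch above 0.927 rad and z of bobbin in the frame of spindle below 0.04 m), for 0.1 s.
2. the gripped bobbin is drawn along the spindle, in line with it, to the spindle's tip (z of bobbin in the frame of spindle above 0.076 m and x of bobbin in the frame of spindle between -0.02 and 0.02 m and y of bobbin in the frame of spindle between -0.02 and 0.02 m and angle between the z axis of bobbin and the z axis of spindle, either way round below 0.25 rad and contact force between the fingers and bobbin above 0.5 N), for 0.04 s.
3. the bobbin stands upright on the floor of the empty tray (or within 5 mm of it) with the fingers still on it (horizontal distance between bobbin and tray_in below 0.018 m and z of bobbin in the frame of tray_in between 0.019 and 0.029 m and angle between the z axis of bobbin and the z axis of tray, either way round below 0.1 rad and contact force between the fingers and bobbin above 0.5 N), for 0.05 s.
At the end, for the whole second after the job is handed in: The main switch is off (within 0.12 rad) and the bobbin stands flat on the floor of the empty tray, wholly inside its rim: its axis within 18 mm of the tray's centre and within 0.1 rad of upright, its middle 19 to 29 mm above the tray's floor, at rest (value of joint main_switch above 0.927 rad and horizontal distance between bobbin and tray_in below 0.018 m and z of bobbin in the frame of tray_in between 0.019 and 0.029 m and angle between the z axis of bobbin and the z axis of tray, either way round below 0.1 rad and linear speed of bobbin below 0.02 m/s and angular speed of bobbin below 0.2 rad/s); the robot touches nothing.
It fails at once if a bobbin in a neighbouring tray is shifted by more than 20 mm (distance of any of bobbin_b, bobbin_c from where it was at the start of the episode above 0.02 m).
It fails at once if a tool, the tape roll, the jar or the mug is shifted by more than 20 mm (distance of any of screwdriver, tape_roll, cutters, plug_jar, mug, punch_tool from where it was at the start of the episode above 0.02 m).
It also fails if it takes over 58 s, if anything falls off the work surface, if the arm or the gripper's body presses on something with over 40 N, if the wrist force passes 120 N, or if a joint passes its speed limit or range.

## Working session

There is one attempt and no reset: what is moved stays moved. The work goes in short steps, Python scripts to look and compute and a tool call to move; the robot and the scene stay as the last step left them, time stands still between calls to the robot, and variables do not carry over. Pictures are saved under pics/ and viewed, at most 10 in all, crops included, and the job is handed in when it is done.

Besides the shell and the picture viewer there is one more tool, called after "Emit:" as a command line: name --argument value ..., lists and objects as JSON in quotes. arm_command: Moves the arm, as the interface text tells. Its arguments: {"type":"object","properties":{"series":{"type":"array","items":{"type":"array"}},"squeeze":{"type":"number"}},"required":["series"]}

```bash
mkdir -p pics
python3 - <<'E'
from rig import env
import cv2
for n in("scene","side"):
    cv2.imwrite(f"pics/{n}0.png",env.get_image(n)[:,:,::-1])
    m=env.camera_model(n);print(n,m)
print(env.get_state())
E
```

```text
scene {'fov_y': 45.06987869898754, 'cx': 323.99758852150194, 'cy': 250.20655265084227, 'R': array([[-0.75107325,  0.66021582,  0.00201333],
       [ 0.35085077,  0.40171361, -0.84589001],
       [-0.55927875, -0.63461898, -0.53335357]]), 't': array([ 0.35947756, -0.08919213,  2.02944257])}
side {'fov_y': 47.60581509673485, 'cx': 317.28095778232847, 'cy': 238.48743658521627, 'R': array([[ 0.85562446, -0.51759425,  0.00172641],
       [-0.37778438, -0.62678069, -0.6814873 ],
       [ 0.35381599,  0.58244499, -0.7318279 ]]), 't': array([-0.40144975,  0.33722929,  1.2984469 ])}
{'t': 0.1, 'joint_pos': array([ 9.35943946e-01,  1.58951947e-01,  1.59810157e+00, -9.18286791e-06,
        1.38617698e+00, -2.10138539e-01]), 'qvel': array([-0.00099668, -0.00132342, -0.00301158, -0.00096152,  0.00019606,
        0.00032206]), 'effort': array([-2.05475098e-04, -3.86500418e+01, -3.22961533e+01,  7.02723605e-02,
        3.39122058e-02, -2.12493813e-05]), 'ee_pos': array([0.23661831, 0.52340912, 0.19163891]), 'eef_rot': array([-3.31674074e-04,  2.10763562e-01,  9.77536726e-01, -7.48765698e-04]), 'ft_force': array([-0.61986324, -0.1430104 ,  0.21784424]), 'ft_torque': array([-0.01426694,  0.11081265, -0.07466486]), 'grasp_force': 0.0, 'finger_gap': 1.0005007926051757}
```

View pics/scene0.png

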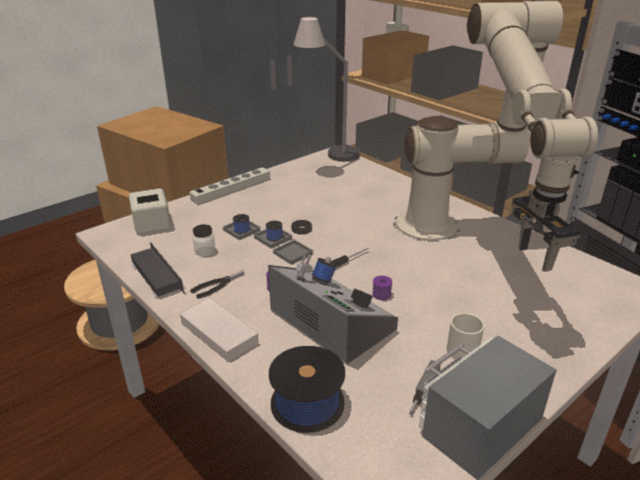

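View pics/side0.png

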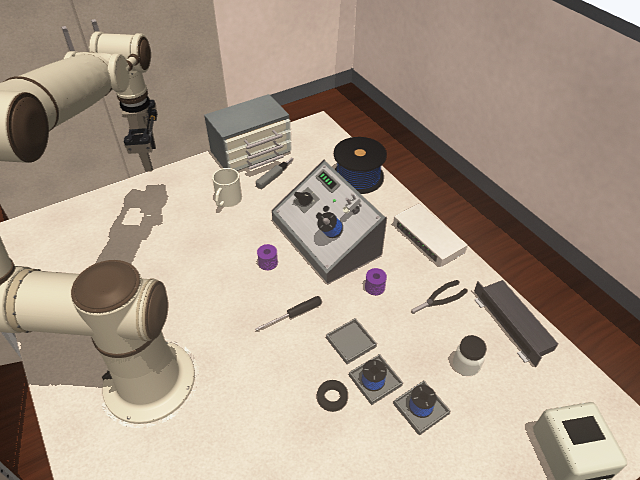

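Side view: winder at about (330,220). The bobbin to take is blue, on the spindle, at (329,225). Look-alikes are the purple ones at (267,257) and (376,282), and the tray bobbins at (374,375) and (422,401). The empty tray is at (352,341), and the switch is at (304,198). Next I'll take close crops.

Run:
```python
import cv2
a=cv2.imread("pics/side0.png")
cv2.imwrite("pics/c1.png",cv2.resize(a[155:285,262:397],None,fx=4.6,fy=4.6,interpolation=cv2.INTER_CUBIC))
b=cv2.imread("pics/scene0.png")
c=cv2.resize(b[230:360,230:400],None,fx=4.6,fy=4.6,interpolation=cv2.INTER_CUBIC)
cv2.imwrite("pics/c2.png",c)
cv2.imwrite("pics/c3.png",cv2.resize(a[310:440,315:460],None,fx=4.6,fy=4.6,interpolation=cv2.INTER_CUBIC))
```

```text
(no output)
```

View pics/c1.png

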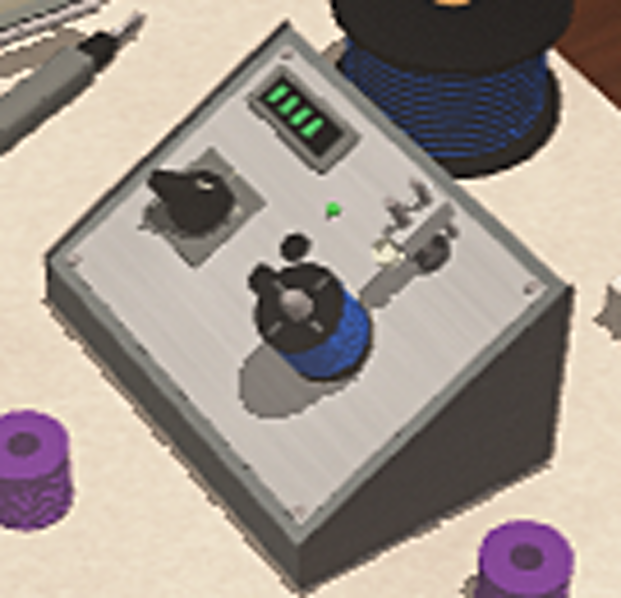

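View pics/c2.png

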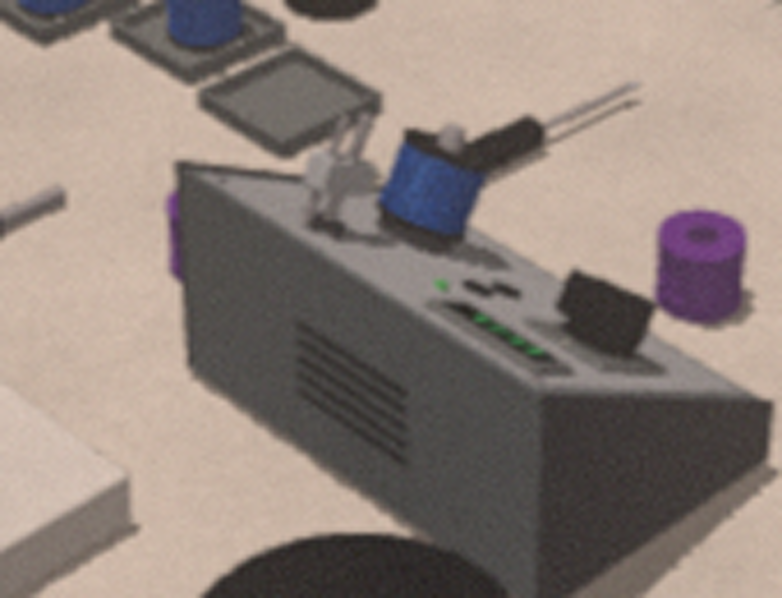

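View pics/c3.png

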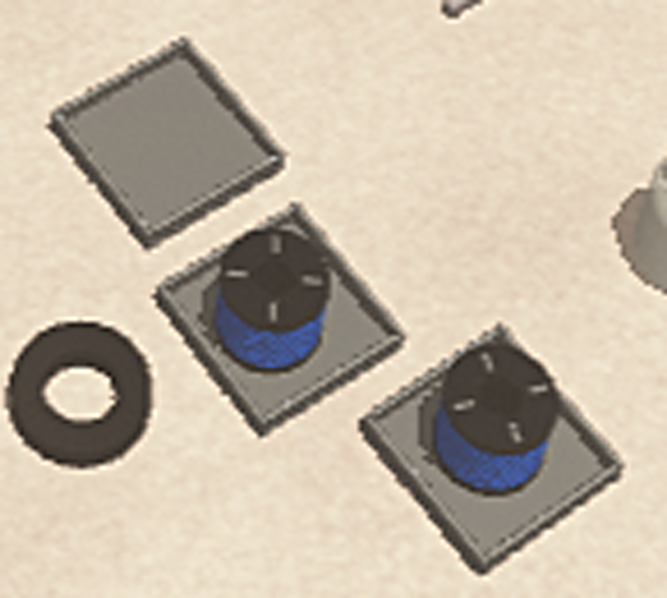

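```bash
cat > h.py <<'E'
import numpy as np
from scipy.spatial.transform import Rotation as R
from scipy.optimize import least_squares
def proj(m,X):
    c=np.asarray(X)@m["R"].T+m["t"]; f=240/np.tan(np.radians(m["fov_y"]/2))
    return f*c[...,:2]/c[...,2:]+[m["cx"],m["cy"]]
def crop(o,p,s=4.6): return np.array(o)+(np.array(p,float)+.5)/s-.5
def T(x,y,yaw,P): return np.asarray(P)@R.from_euler('z',yaw).as_matrix().T+[x,y,0]
E
cat > fit.py <<'E'
from rig import env
from h import *
S=env.camera_model("side");C=env.camera_model("scene")
fx,bx,L=-.095,.095,.145
W=[(fx,L,.045),(fx,-L,.045),(bx,L,.155),(bx,-L,.155),(fx,-L,0),(fx,L,0),(bx,-L,0)]
ws=crop((262,155),[(47,260),(303,540),(287,23),(573,290),(303,592),(47,305),(550,463)])
V=[(bx,-L,.155),(bx,L,.155),(fx,L,.045),(bx,-L,0),(fx,L,0)]
vs=crop((230,230),[(178,163),(541,393),(771,404),(192,370),(770,465)])
f=lambda p:np.r_[(proj(S,T(*p,W))-ws).ravel(),(proj(C,T(*p,V))-vs).ravel()]
r=least_squares(f,[.6,.0,0],loss='soft_l1');w=r.x;print("winder",w,np.round(r.fun if 0 else f(w),1))
c,s=np.cos(np.pi/6),np.sin(np.pi/6)
def face(u,v,h): return T(*w,np.array([u*c-h*s,v,.1+u*s+h*c]))  # u up slope from face centre
pts=lambda q:[(S,face(q[0],q[1],74),0)]
tip_s=crop((262,155),(296,301));tip_c=crop((230,230),(452,131))
g=lambda q:np.r_[proj(S,face(q[0],q[1],.074))-tip_s,proj(C,face(q[0],q[1],.074))-tip_c]
r=least_squares(g,[0,-.07]);print("spindle",r.x,np.round(r.fun,1))
# tray
h=.046;Q=[(-h,h,.016),(h,h,.016),(h,-h,.016),(-h,-h,.016)]
ts=crop((315,310),[(52,118),(184,40),(284,156),(148,238)])
tc=crop((230,230),[(380,97),(290,148),(200,97),(290,47)])
k=lambda p:np.r_[(proj(S,T(*p,Q))-ts).ravel()]
best=min((least_squares(k,[.5,-.25,a]) for a in np.arange(-3,3,.5)),key=lambda r:r.cost)
print("tray",best.x,np.round(best.fun,1)); print(proj(C,T(*best.x,Q)),tc)
E
python3 fit.py
```

```text
winder [0.60397986 0.17683544 0.04675724] [ 0.1 -0.1 -0.6  1.6  0.7  0.2 -0.2 -0.8 -0.9  0.6  0.9  0.7 -0.3 -0.2
  0.4  1.   0.4  0.8 -0.4 -0.2  0.1  2.3 -1.4 -0.3]
spindle [-0.0118264  -0.06628066] [-0.5 -0.4  0.1 -1.6]
tray [ 0.46866126 -0.16287482  0.04836444] [-0.7 -0.3  0.1 -0.4  0.5  0.   0.1  0.5]
[[313.12875904 249.25506834]
 [291.65189201 260.11768399]
 [272.74758662 248.84399175]
 [294.13363486 238.61650923]] [[312.2173913  250.69565217]
 [292.65217391 261.7826087 ]
 [273.08695652 250.69565217]
 [292.65217391 239.82608696]]
```

```bash
cat >> h.py <<'E'
W=np.array([.604,.1768,.0468]); SP=np.array([-.0118,-.0663]); 
c,s=np.cos(np.pi/6),np.sin(np.pi/6)
def face(u,v,h): return T(*W,np.array([u*c-h*s,v,.1+u*s+h*c]))
def Rface(): return R.from_euler('z',W[2]).as_matrix()@np.array([[c,0,-s],[0,1,0],[s,0,c]])  # cols u,v,n
def Rtool(a): # tool z=-n, tool y = v turned by a about n
    return Rface()@R.from_euler('z',a).as_matrix()@np.diag([-1,1,-1])
def delta(st,P,M):
    w,x,y,z=st["eef_rot"]; R0=R.from_quat([x,y,z,w]).as_matrix()
    rv=R.from_matrix(R0.T@M).as_rotvec()
    np.set_printoptions(suppress=True,precision=4)
    print("turn",rv,"shift after turn",M.T@(np.array(P)-st["ee_pos"]),"before",R0.T@(np.array(P)-st["ee_pos"]))
E
python3 - <<'E'
from rig import env
from h import *
sw=SP+[0,.147]
for n in("side","scene"):
    m=env.camera_model(n); p=proj(m,face(*sw,.039)); q=proj(m,face(*sw,.0)); print(n,(p-([262,155] if n=="side" else [230,230]))*4.6,(q-([262,155] if n=="side" else [230,230]))*4.6)
P=face(*sw,.14); print(P); delta(env.get_state(),P,Rtool(-np.pi/3))
E
```

```text
side [180.97528772 181.47675908] [207.89031815 209.35414792]
scene [612.6523633  282.94564127] [586.62430477 346.14768095]
[0.52009335 0.25365876 0.21534356]
turn [-0.367  -0.3848  0.5626] shift after turn [-0.3679  0.0718  0.1147] before [-0.3694 -0.129  -0.0236]
```

Emit:
arm_command --series '[[[-0.037,-0.013,-0.0024],[0,0,0],0.0919],[[-0.037,-0.013,-0.0024],[0,0,0],0.0919],[[-0.037,-0.013,-0.0024],[0,0,0],0.0919],[[-0.037,-0.013,-0.0024],[0,0,0],0.0919],[[-0.037,-0.013,-0.0024],[0,0,0],0.0919],[[-0.037,-0.013,-0.0024],[0,0,0],0.0919],[[-0.037,-0.013,-0.0024],[0,0,0],0.0919],[[-0.037,-0.013,-0.0024],[0,0,0],0.0919],[[-0.037,-0.013,-0.0024],[0,0,0],0.0919],[[-0.037,-0.013,-0.0024],[0,0,0],0.0919],[[0,0,0],[-0.0524,-0.055,0.0804],0.0919],[[0,0,0],[-0.0524,-0.055,0.0804],0.0919],[[0,0,0],[-0.0524,-0.055,0.0804],0.0919],[[0,0,0],[-0.0524,-0.055,0.0804],0.0919],[[0,0,0],[-0.0524,-0.055,0.0804],0.0919],[[0,0,0],[-0.0524,-0.055,0.0804],0.0919],[[0,0,0],[-0.0524,-0.055,0.0804],0.0919],[[0,0,0],[0,0,0],0.0919]]'

```text
t: 1.9
ee_pos: [0.5179, 0.2531, 0.2141]
eef_rot: [0.22, 0.463, 0.848, 0.134]
ft_force: [-0.2, 0.4, -0.4]
finger_gap: 1.003
grasp_force: 0.0
```

Run:
```python
from rig import env
from h import *
import cv2
st=env.get_state();m=env.camera_model("wrist")
cv2.imwrite("pics/w1.png",env.get_image("wrist")[:,:,::-1])
np.savez("w1.npz",**{k:np.array(v) for k,v in m.items()})
print(st["joint_pos"],st["ee_pos"])
sw=SP+[0,.147]
delta(st,face(*sw,.14),Rtool(-np.pi/3))
Q=[face(*sw,.039),face(*sw,0),face(*SP,.074),face(.127*0+.11,.145,0),face(-.11,.145,0),face(.11,-.145,0),face(-.11,-.145,0)]
print(m["fov_y"],proj(m,np.array(Q)))
```

```text
[ 0.32859796 -0.23201037  2.02467738 -0.18403193  0.85314694 -0.15690106] [0.51789727 0.25312614 0.21412206]
turn [-0.0017 -0.0017  0.0011] shift after turn [-0.0009  0.0024  0.0001] before [-0.0009  0.0024  0.    ]
62.74889550536426 [[327.6396 234.3037]
 [327.2323 223.1586]
 [231.1714 406.7024]
 [486.2267 229.3875]
 [261.1249  93.9823]
 [318.9902 465.8603]
 [120.2328 371.7413]]
```

View pics/w1.png

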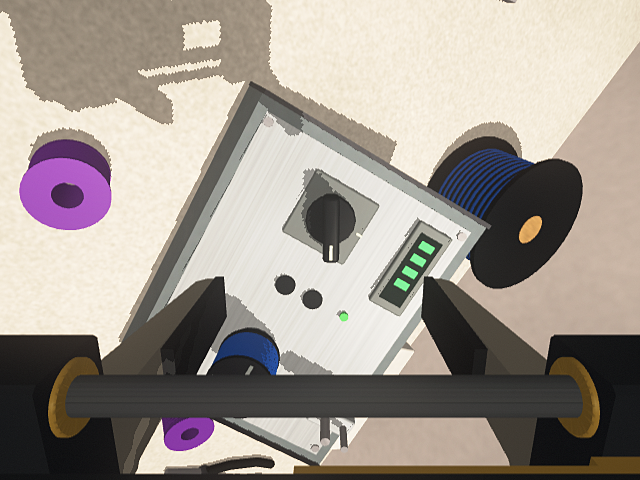

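The wrist view shows the switch disc centred near (330,222) with its pointer end (white line) at (332,257). That is about 3 px (about 3 mm) right of my model. The bobbin is at (245,355), partly hidden. Next I'll measure the bar more exactly.

Run:
```python
from rig import env
from h import *
import cv2
a=cv2.imread("pics/w1.png").max(2)
for r in range(196,268,5):
    q=np.where(a[r,300:362]<55)[0]+300
    print(r,(q.min(),q.max(),len(q)) if len(q) else None)
m=dict(np.load("w1.npz"));sw=SP+[0,.147]
F=Rface();o=face(*sw,0)
def H(x,y,z):
    return o+F@(R.from_euler('z',-np.pi/3).as_matrix()@[x,y,z])
print(proj(m,np.array([H(.026,-.0065,.039),H(.026,.0065,.039),H(-.026,0,.039),H(0,.021,.014),H(0,-.021,.014),H(-.021,0,.014)])))
```

```text
196 (np.int64(323), np.int64(338), 16)
201 (np.int64(314), np.int64(346), 21)
206 (np.int64(310), np.int64(350), 20)
211 (np.int64(307), np.int64(353), 21)
216 (np.int64(306), np.int64(354), 20)
221 (np.int64(306), np.int64(355), 20)
226 (np.int64(307), np.int64(339), 18)
231 (np.int64(309), np.int64(339), 18)
236 (np.int64(313), np.int64(338), 14)
241 (np.int64(319), np.int64(338), 8)
246 (np.int64(323), np.int64(338), 5)
251 (np.int64(323), np.int64(338), 4)
256 (np.int64(323), np.int64(338), 4)
261 (np.int64(325), np.int64(336), 12)
266 None
[[319.19021252 266.44088892]
 [335.7778978  266.47780131]
 [327.80241299 200.67459871]
 [352.73446515 226.91808551]
 [302.00261945 226.80781697]
 [327.48411288 201.73109928]]
```

```bash
echo 'SW=SP+[.0006,.151]' >> h.py
python3 - <<'E'
from rig import env
from h import *
delta(env.get_state(),face(*SW,.018),Rtool(-np.pi/3))
E
```

```text
turn [-0.0012 -0.002   0.0024] shift after turn [0.0031 0.0036 0.1224] before [0.0028 0.0038 0.1224]
```

Emit:
arm_command --series '[[[0.003,0.004,0.0],[0,0,0.002],0.05],[[0,0,0.03],[0,0,0],0.05],[[0,0,0.03],[0,0,0],0.05],[[0,0,0.03],[0,0,0],0.05],[[0,0,0.02],[0,0,0],0.05],[[0,0,0.012],[0,0,0],0.05],[[0,0,0],[0,0,0],0.05],[[0,0,0],[0,0,0],0.03],[[0,0,0],[0,0,0],0.02],[[0,0,0],[0,0,0],0.008],[[0,0,0],[0,0,0],0.008],[[0,0,0],[0,0,0],0.008],[[0,0,0],[0,0,0],0.008]]' --squeeze 15

```text
t: 3.25
ee_pos: [0.583, 0.2606, 0.1121]
eef_rot: [0.221, 0.464, 0.847, 0.136]
ft_force: [-0.4, -0.2, 0.6]
finger_gap: 0.093
grasp_force: 0.0
```

Run:
```python
from rig import env
from h import *
st=env.get_state();print(st["ft_force"],st["ft_torque"],st["finger_gap"]*.0919)
delta(st,face(*SW,.018),Rtool(-np.pi/3))
```

```text
[-0.37479027 -0.22132519  0.62917461] [-0.02830087  0.2693381   0.02235998] 0.008579202349280212
turn [ 0.0015 -0.0001 -0.0028] shift after turn [ 0.0013 -0.0022  0.001 ] before [ 0.0013 -0.0022  0.001 ]
```

Run:
```python
from rig import env
from h import *
import cv2
m=env.camera_model("wrist");np.savez("w2.npz",**{k:np.array(v) for k,v in m.items()})
w=env.get_image("wrist")[:,:,::-1]
s_=env.get_image("side")[:,:,::-1][130:300,240:400]; s_=cv2.resize(s_,(452,480),interpolation=cv2.INTER_CUBIC)
cv2.imwrite("pics/w2.png",cv2.resize(np.hstack([w[:,160:500],s_]),(792,480)))
st=env.get_state()
print(st["finger_gap"],proj(m,np.array([st["ee_pos"],face(*SW,.039),face(*SW,0)])))
```

```text
0.08545464409679952 [[324.46789369 280.48620553]
 [320.28024821 293.58592856]
 [320.68063571 266.38033003]]
```

View pics/w2.png

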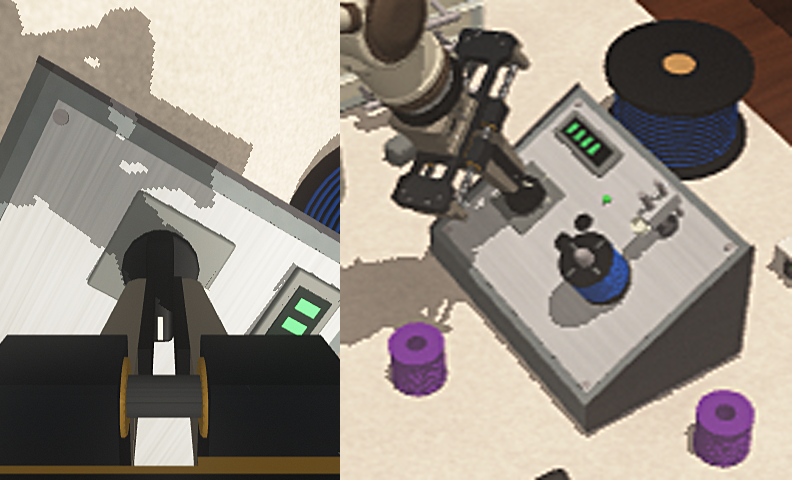

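Run:
```python
from rig import env
from h import *
m=dict(np.load("w2.npz"));st=env.get_state()
for P in(st["ee_pos"],face(*SW,.039),face(*SW,.014)): print((m["R"]@P+m["t"]), proj(m,P))
o=face(*SW,0);F=Rface()@R.from_euler('z',-np.pi/3).as_matrix()
for h in(.014,.039):print(h,proj(m,np.array([o+F@[x,y,h] for x in(-.026,.026) for y in(-.0065,.0065)]))-[160,0])
print(proj(m,np.array([o+F@[x,y,.012] for x,y in((0,.021),(0,-.021),(-.021,0))]))-[160,0])
M=Rtool(-np.pi/3);w,x,y,z=st["eef_rot"];M=R.from_quat([x,y,z,w]).as_matrix()
print(proj(m,np.array([st["ee_pos"]+M@[0,y,0] for y in(-.004,.004)]))-[160,0])
import cv2
a=cv2.imread("pics/w2.png");cv2.imwrite("pics/w2c.png",cv2.resize(a[215:375,75:250],None,fx=3.7,fy=3.7,interpolation=cv2.INTER_CUBIC))
```

```text
[0.0004836  0.02109043 0.20402616] [324.46789369 280.48620553]
[-0.00152404  0.02518449  0.18429257] [320.28024821 293.58592856]
[-0.00157886  0.018648    0.20842287] [320.55354717 275.01576403]
0.014 [[147.67076894 227.24500247]
 [173.04739087 227.18676581]
 [148.84777847 319.82784939]
 [172.62125173 319.76414258]]
0.039 [[145.6354728  240.03275823]
 [174.46207218 239.96507255]
 [147.10593895 343.39741554]
 [173.88147556 343.32304126]]
[[199.85827705 273.6164541 ]
 [121.27429233 273.81198557]
 [160.41916044 235.68189496]]
[[156.75153124 280.48254648]
 [172.18391936 280.48986441]]
```

View pics/w2c.png

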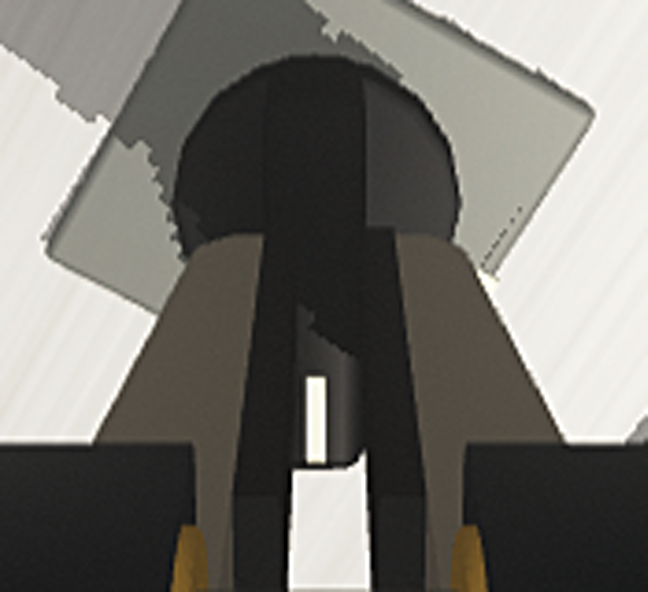

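The picture shows the fingers lined up with the bar, at crop x about 332 against the bar's 315. They closed to 8 mm without touching it. The open-gap scale in w1 also puts the real finger ends about 25 mm short of the reported TCP, so the tips are still just above the bar. I'll open, shift 2 mm sideways, go down 20 mm and close.

Emit:
arm_command --series '[[[0.001,-0.002,0],[0,0,0],0.04],[[0,0,0],[0,0,0],0.04],[[0,0,0],[0,0,0],0.04],[[0,0,0.005],[0,0,0],0.04],[[0,0,0.005],[0,0,0],0.04],[[0,0,0.005],[0,0,0],0.04],[[0,0,0.005],[0,0,0],0.04],[[0,0,0],[0,0,0],0.04],[[0,0,0],[0,0,0],0.008],[[0,0,0],[0,0,0],0.008],[[0,0,0],[0,0,0],0.008],[[0,0,0],[0,0,0],0.008]]' --squeeze 15

```text
t: 4.55
ee_pos: [0.5913, 0.261, 0.0938]
eef_rot: [0.221, 0.464, 0.847, 0.136]
ft_force: [1.1, -0.0, 0.8]
finger_gap: 0.14
grasp_force: 15.0
```

Gripped at 12.9 mm, the bar's thickness. Next, turn 60° anticlockwise, which is negative about tool z.

Emit:
arm_command --series '[[[0,0,0],[0,0,-0.105],0.008],[[0,0,0],[0,0,-0.105],0.008],[[0,0,0],[0,0,-0.105],0.008],[[0,0,0],[0,0,-0.105],0.008],[[0,0,0],[0,0,-0.105],0.008],[[0,0,0],[0,0,-0.105],0.008],[[0,0,0],[0,0,-0.105],0.008],[[0,0,0],[0,0,-0.105],0.008],[[0,0,0],[0,0,-0.105],0.008],[[0,0,0],[0,0,-0.105],0.008],[[0,0,0],[0,0,0],0.008],[[0,0,0],[0,0,0],0.008]]' --squeeze 20

```text
t: 5.75
ee_pos: [0.5921, 0.2626, 0.0944]
eef_rot: [0.261, -0.023, 0.965, 0.008]
ft_force: [5.1, 8.2, -4.4]
finger_gap: 0.14
grasp_force: 20.0
```

Run:
```python
from rig import env
from h import *
st=env.get_state();print(st["ft_force"],st["ft_torque"],st["joint_pos"])
delta(st,face(*SW,.0),Rtool(0))
```

```text
[ 5.12652703  8.16868089 -4.40289096] [ 1.27815066 -0.07176044  0.70488758] [ 0.29605613  0.10731753  1.96130271 -0.22522695  0.56937747 -1.16288738]
turn [ 0.004   0.0042 -0.0009] shift after turn [ 0.0015 -0.0016 -0.0009] before [ 0.0015 -0.0016 -0.0009]
```

Emit:
arm_command --series '[[[0,0,0],[0,0,0],0.05],[[0,0,0],[0,0,0],0.05],[[0,0,0],[0,0,0],0.05],[[0,0,-0.03],[0,0,0],0.05],[[0,0,-0.03],[0,0,0],0.0919],[[0,0,-0.03],[0,0,0],0.0919],[[0,0,-0.03],[0,0,0],0.0919],[[0,-0.03,0],[0,0,0],0.0919],[[0,-0.03,0],[0,0,0],0.0919],[[0,-0.03,0],[0,0,0],0.0919],[[0,-0.03,0],[0,0,0],0.0919],[[0,-0.027,0],[0,0,0],0.0919],[[0,0,0],[0,0,0],0.0919]]'

```text
t: 7.05
ee_pos: [0.5382, 0.1082, 0.1974]
eef_rot: [0.259, -0.021, 0.966, 0.006]
ft_force: [0.1, 0.6, -0.3]
finger_gap: 1.002
grasp_force: 0.0
```

Run:
```python
from rig import env
from h import *
import cv2
st=env.get_state();m=env.camera_model("wrist")
a=env.get_image("wrist")[:,:,::-1];cv2.imwrite("pics/w3.png",a)
np.savez("w3.npz",**{k:np.array(v) for k,v in m.items()})
delta(st,face(*SP,.12),Rtool(0))
for n,P in dict(tip=face(*SP,.074),btop=face(*SP,.06),L=face(SP[0],SP[1]+.028,.06),R=face(SP[0],SP[1]-.028,.06),up=face(SP[0]+.028,SP[1],.06),sw=face(*SW,.039),BR=face(.11,-.145,0),FR=face(-.11,-.145,0),FRb=T(*W,[-.095,-.145,0]),BL=face(.11,.145,0)).items(): print(n,proj(m,P))
```

```text
turn [-0.002   0.0014 -0.0036] shift after turn [ 0.0008 -0.0009 -0.0012] before [ 0.0008 -0.0009 -0.0012]
tip [322.4016 254.1815]
btop [322.4983 247.8665]
L [364.8024 247.7808]
R [280.2164 247.9521]
up [322.6355 287.3215]
sw [534.4127 239.9049]
BR [234.9295 360.1009]
FR [216.612   98.6049]
FRb [227.1182  73.9247]
BL [560.8454 359.6663]
```

View pics/w3.png

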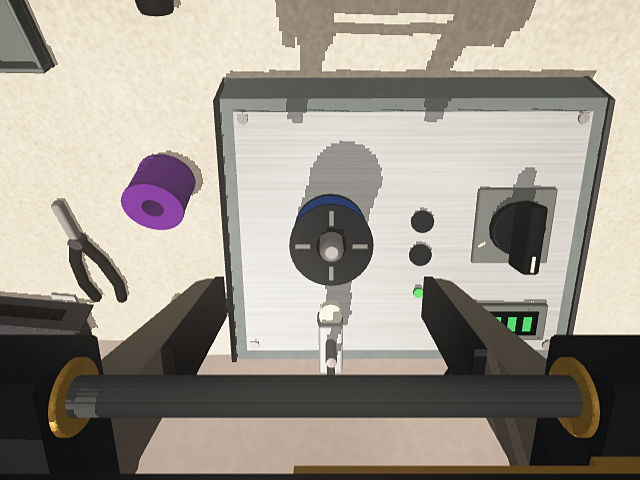

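The switch bar now points straight up the slope, with its white line at (533,262), so it is off. The bobbin flange is centred at (331.5,245) and the spindle tip is at (331,253). My model had them at (322.5,248), so the correction is about +6 mm in tool y and about 2 mm down the slope. The bobbin is blue under a black flange, so it's the right one.

Emit:
arm_command --series '[[[0.002,0.005,0],[-0.002,0.001,-0.003],0.0919],[[0,0,0.03],[0,0,0],0.0919],[[0,0,0.03],[0,0,0],0.0919],[[0,0,0.03],[0,0,0],0.0919],[[0,0,0.02],[0,0,0],0.0919],[[0,0,0.012],[0,0,0],0.0919],[[0,0,0],[0,0,0],0.0919],[[0,0,0],[0,0,0],0.07],[[0,0,0],[0,0,0],0.06],[[0,0,0],[0,0,0],0.05],[[0,0,0],[0,0,0],0.05],[[0,0,0],[0,0,0],0.05],[[0,0,0],[0,0,0],0.05],[[0,0,0],[0,0,0],0.05]]' --squeeze 25

```text
t: 8.5
ee_pos: [0.5974, 0.1176, 0.0913]
eef_rot: [0.259, -0.024, 0.966, 0.006]
ft_force: [-3.9, -7.8, 3.1]
finger_gap: 0.611
grasp_force: 25.0
```

```bash
echo 'SP=np.array([-.0135,-.0605])' >> h.py
python3 - <<'E'
from rig import env
from h import *
st=env.get_state();print(st["ft_force"],st["ft_torque"],st["finger_gap"]*.0919)
delta(st,face(*SP,.0),Rtool(0))
E
```

```text
[-3.86985709 -7.81317941  3.14423583] [-1.19618453  0.51017594 -0.7167844 ] 0.05613794924756391
turn [0.0005 0.0007 0.0036] shift after turn [ 0.001  -0.0017 -0.0028] before [ 0.001  -0.0017 -0.0028]
```

Emit:
arm_command --series '[[[0,-0.0025,0],[0,0,0],0.05],[[0,0,0],[0,0,0],0.05],[[0,0,-0.005],[0,0,0],0.05],[[0,0,-0.01],[0,0,0],0.05],[[0,0,-0.01],[0,0,0],0.05],[[0,0,-0.01],[0,0,0],0.05],[[0,0,-0.01],[0,0,0],0.05],[[0,0,0],[0,0,0],0.05]]' --squeeze 25

```text
t: 9.3
ee_pos: [0.5746, 0.1156, 0.1311]
eef_rot: [0.26, -0.025, 0.965, 0.007]
ft_force: [0.3, 0.1, -2.7]
finger_gap: 0.61
grasp_force: 25.0
```

Moving freely, with about 2 N showing, which is the bobbin's weight. I'll keep drawing it off.

Emit:
arm_command --series '[[[0,0,-0.007],[0,0,0],0.05],[[0,0,-0.007],[0,0,0],0.05],[[0,0,-0.007],[0,0,0],0.05],[[0,0,-0.007],[0,0,0],0.05],[[0,0,-0.01],[0,0,0],0.05],[[0,0,-0.02],[0,0,0],0.05],[[0,0,-0.03],[0,0,0],0.05],[[0,0,-0.03],[0,0,0],0.05],[[0,0,0],[0,0,0],0.05]]'

```text
t: 10.2
ee_pos: [0.517, 0.1125, 0.2372]
eef_rot: [0.263, -0.025, 0.964, 0.007]
ft_force: [0.6, -0.7, -1.3]
finger_gap: 0.614
grasp_force: 25.0
```

Run:
```python
from rig import env
from h import *
st=env.get_state();print(st["joint_pos"],st["ft_force"])
Tr=np.array([.4687,-.1629,.0484])
M=R.from_euler('z',Tr[2]).as_matrix()@np.diag([-1,1,-1])
delta(st,[Tr[0],Tr[1],.20],M)
# objects: tallest neighbours; scene tray check
```

```text
[-0.04806701 -0.46355951  2.15377602  0.06311098  0.92230162 -1.69430677] [ 0.6253742  -0.721492   -1.31323373]
turn [0.0008 0.5322 0.0025] shift after turn [ 0.0616 -0.2727  0.0372] before [ 0.0726 -0.2726  0.0004]
```

Emit:
arm_command --series '[[[0,-0.02,0],[0,0.1064,0],0.05],[[0,-0.02,0],[0,0.1064,0],0.05],[[0,-0.02,0],[0,0.1064,0],0.05],[[0,-0.02,0],[0,0.1064,0],0.05],[[0,-0.02,0],[0,0.1064,0],0.05],[[0.009,-0.025,0.005],[0,0,0],0.05],[[0.009,-0.025,0.005],[0,0,0],0.05],[[0.009,-0.025,0.01],[0,0,0],0.05],[[0.009,-0.025,0.01],[0,0,0],0.05],[[0.009,-0.025,0.01],[0,0,0],0.05],[[0.009,-0.025,0.01],[0,0,0],0.05],[[0.0076,-0.0227,0.01],[0,0,0],0.05],[[0,0,0],[0,0,0],0.05],[[0,0,0],[0,0,0],0.05]]'

```text
t: 11.6
ee_pos: [0.4673, -0.1628, 0.171]
eef_rot: [-0.005, -0.025, 1.0, 0.001]
ft_force: [-0.9, 0.2, -1.8]
finger_gap: 0.613
grasp_force: 25.0
```

Run:
```python
from rig import env
from h import *
import cv2
st=env.get_state();m=env.camera_model("wrist")
a=env.get_image("wrist")[:,:,::-1];cv2.imwrite("pics/w4.png",a)
np.savez("w4.npz",**{k:np.array(v) for k,v in m.items()})
Tr=np.array([.4687,-.1629,.0484]);print(st["ee_pos"],st["grasp_force"],st["ft_force"])
M=R.from_euler('z',Tr[2]).as_matrix()@np.diag([-1,1,-1]);delta(st,[Tr[0],Tr[1],.1],M)
h=.046;print("rim",proj(m,T(*Tr,[(-h,h,.016),(h,h,.016),(h,-h,.016),(-h,-h,.016)])))
h=.042;print("inner floor",proj(m,T(*Tr,[(-h,h,.004),(h,h,.004),(h,-h,.004),(-h,-h,.004)])))
```

```text
[ 0.4672598  -0.16284798  0.17099518] 24.999648432713002 [-0.87749369  0.17941209 -1.7512113 ]
turn [ 0.0022 -0.0094  0.0012] shift after turn [-0.0014 -0.0001  0.071 ] before [-0.0021 -0.0003  0.071 ]
rim [[376.2546 169.561 ]
 [372.6993 269.8329]
 [273.6479 269.7048]
 [270.4695 169.3604]]
inner floor [[369.9127 172.9752]
 [367.116  261.7585]
 [279.2258 261.6405]
 [276.7611 172.8004]]
```

View pics/w4.png

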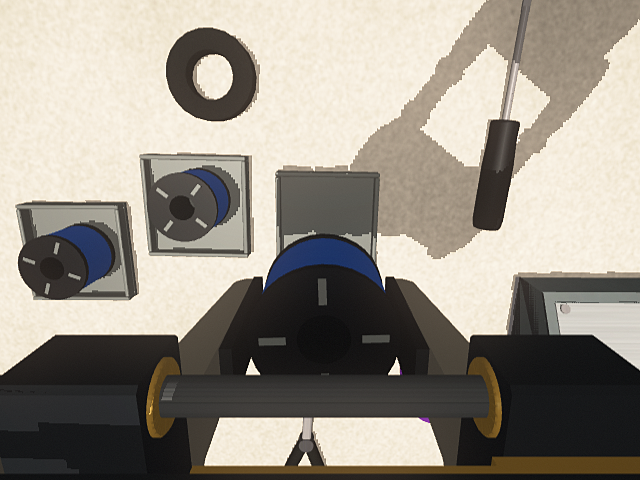

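The wrist view shows the empty tray's top rim edge running from (276,171) to (379.5,171), which is 4.4 px right of and 1.6 px below the prediction. The bobbin is held centrally. I'll correct by +3.5 mm in y and −3 mm in x, then lower.

Emit:
arm_command --series '[[[-0.003,0.0035,0],[0.002,-0.009,0.001],0.05],[[0,0,0.03],[0,0,0],0.05],[[0,0,0.03],[0,0,0],0.05],[[0,0,0.03],[0,0,0],0.05],[[0,0,0.03],[0,0,0],0.05],[[0,0,0.025],[0,0,0],0.05],[[0,0,0.015],[0,0,0],0.05],[[0,0,0],[0,0,0],0.05],[[0,0,0],[0,0,0],0.05]]'

```text
t: 12.55
ee_pos: [0.4712, -0.1591, 0.0127]
eef_rot: [0.001, -0.025, 1.0, -0.001]
ft_force: [0.8, -0.0, -1.6]
finger_gap: 0.615
grasp_force: 25.0
```

Run:
```python
from rig import env
from h import *
st=env.get_state();print(st["ft_force"])
M=R.from_euler('z',.0484).as_matrix()@np.diag([-1,1,-1]);delta(st,[.4701,-.1593,-.005],M)
```

```text
[ 0.79749651 -0.02965996 -1.64816751]
turn [-0.0016  0.0015  0.0024] shift after turn [ 0.0011 -0.0001  0.0177] before [ 0.0011 -0.0001  0.0177]
```

Emit:
arm_command --series '[[[0.001,0,0.004],[0,0,0],0.05],[[0,0,0.004],[0,0,0],0.05],[[0,0,0.003],[0,0,0],0.05],[[0,0,0.002],[0,0,0],0.05],[[0,0,0],[0,0,0],0.05]]'

```text
t: 13.05
ee_pos: [0.4692, -0.1595, -0.0013]
eef_rot: [0.0, -0.025, 1.0, -0.0]
ft_force: [-0.2, 0.4, -2.4]
finger_gap: 0.617
grasp_force: 25.0
```

Emit:
arm_command --series '[[[0,0,0.0015],[0,0,0],0.05],[[0,0,0.0015],[0,0,0],0.05],[[0,0,0],[0,0,0],0.05]]'

```text
t: 13.35
ee_pos: [0.4693, -0.1595, -0.0042]
eef_rot: [0.0, -0.025, 1.0, -0.0]
ft_force: [-1.0, -0.3, -2.4]
finger_gap: 0.61
grasp_force: 25.0
```

Emit:
arm_command --series '[[[0,0,0.0015],[0,0,0],0.05],[[0,0,0],[0,0,0],0.05]]'

```text
t: 13.55
ee_pos: [0.4694, -0.1595, -0.0057]
eef_rot: [0.0, -0.025, 1.0, -0.0]
ft_force: [-0.3, 0.2, -2.1]
finger_gap: 0.613
grasp_force: 25.0
```

Emit:
arm_command --series '[[[0,0,0.0015],[0,0,0],0.05],[[0,0,0],[0,0,0],0.05]]'

```text
t: 13.75
ee_pos: [0.4693, -0.1595, -0.0072]
eef_rot: [0.0, -0.025, 1.0, -0.0]
ft_force: [0.2, -0.0, -2.3]
finger_gap: 0.616
grasp_force: 25.0
```

Emit:
arm_command --series '[[[0,0,0.001],[0,0,0],0.05],[[0,0,0],[0,0,0],0.05]]'

```text
t: 13.95
ee_pos: [0.4694, -0.1596, -0.0081]
eef_rot: [0.0, -0.025, 1.0, -0.001]
ft_force: [0.8, 0.4, -1.9]
finger_gap: 0.611
grasp_force: 25.0
```

Emit:
arm_command --series '[[[0,0,0.001],[0,0,0],0.05],[[0,0,0],[0,0,0],0.05]]'

```text
t: 14.15
ee_pos: [0.4694, -0.1595, -0.0091]
eef_rot: [0.0, -0.025, 1.0, -0.0]
ft_force: [0.2, 0.5, -1.7]
finger_gap: 0.617
grasp_force: 25.0
```

Emit:
arm_command --series '[[[0,0,0.001],[0,0,0],0.05],[[0,0,0],[0,0,0],0.05]]'

```text
t: 14.35
ee_pos: [0.4694, -0.1596, -0.0101]
eef_rot: [0.0, -0.025, 1.0, -0.0]
ft_force: [-0.2, 0.2, -2.1]
finger_gap: 0.612
grasp_force: 25.0
```

Emit:
arm_command --series '[[[0,0,0.001],[0,0,0],0.05],[[0,0,0],[0,0,0],0.05]]'

```text
t: 14.55
ee_pos: [0.4695, -0.1597, -0.0106]
eef_rot: [0.0, -0.025, 1.0, -0.001]
ft_force: [-1.6, 0.2, 3.5]
finger_gap: 0.612
grasp_force: 25.0
```

Emit:
arm_command --series '[[[0,0,0.001],[0,0,0],0.05],[[0,0,0],[0,0,0],0.05]]'

```text
t: 14.75
ee_pos: [0.4695, -0.1597, -0.0107]
eef_rot: [-0.0, -0.025, 1.0, -0.0]
ft_force: [-5.7, 3.6, 12.9]
finger_gap: 0.615
grasp_force: 25.0
```

Emit:
arm_command --series '[[[0,0,0.001],[0,0,0],0.05],[[0,0,0],[0,0,0],0.05]]'

```text
t: 14.95
ee_pos: [0.4696, -0.1597, -0.0107]
eef_rot: [-0.0, -0.025, 1.0, -0.0]
ft_force: [-9.7, 4.4, 21.7]
finger_gap: 0.615
grasp_force: 25.0
```

Contact at z = −0.0105. Before letting go, I'll check the held bobbin's top height from w4, using the bore centre at (322,340).

Run:
```python
from h import *
m=dict(np.load("w4.npz"))
P=np.array([.4673,-.1628,.171])
for d in(.05,.055,.06,.065):
    print(d,proj(m,P+[0,0,d]), (proj(m,P+[0,.028,d])-proj(m,P+[0,-.028,d]))[0], "top z now",-.0107+d, proj(m,P+[-.028,0,d])[1])
```

```text
0.05 [324.38243582 325.58296761] 141.793503826122 top z now 0.0393 257.8082744741814
0.055 [324.43475647 331.65153831] 146.35384798899256 top z now 0.0443 261.88881701474264
0.06 [324.49055459 338.12345378] 151.21728074805907 top z now 0.0493 266.2544176201118
0.065 [324.55018879 345.04030848] 156.41505668789563 top z now 0.0543 270.93602772055067
```

Row 340 gives a top height of 0.051 m, against 0.052 m for a bobbin standing on the floor, so it is down. I'll ease the load, release slightly because of the rim, then lift.

Emit:
arm_command --series '[[[0,0,-0.0015],[0,0,0],0.05],[[0,0,0],[0,0,0],0.05],[[0,0,0],[0,0,0],0.058],[[0,0,0],[0,0,0],0.061],[[0,0,0],[0,0,0],0.064],[[0,0,0],[0,0,0],0.064]]'

```text
t: 15.55
ee_pos: [0.4701, -0.1599, -0.0108]
eef_rot: [0.001, -0.025, 1.0, -0.001]
ft_force: [-1.7, 1.6, 7.4]
finger_gap: 0.664
grasp_force: 20.1
```

The fingers stop at 61 mm, probably against the inside of the rim. I'll back off to 59.5 mm and lift straight up.

Emit:
arm_command --series '[[[0,0,0],[0,0,0],0.0595],[[0,0,0],[0,0,0],0.0595],[[0,0,-0.001],[0,0,0],0.0595]]'

```text
t: 15.85
ee_pos: [0.4699, -0.1599, -0.0103]
eef_rot: [0.001, -0.025, 1.0, -0.001]
ft_force: [0.4, 0.1, -0.4]
finger_gap: 0.648
grasp_force: 0.2
```

Emit:
arm_command --series '[[[0,0,-0.004],[0,0,0],0.0595],[[0,0,-0.006],[0,0,0],0.0595],[[0,0,0],[0,0,0],0.064],[[0,0,0],[0,0,0],0.064]]'

```text
t: 16.25
ee_pos: [0.4696, -0.1597, -0.0003]
eef_rot: [0.001, -0.025, 1.0, -0.001]
ft_force: [0.1, -0.1, 0.4]
finger_gap: 0.697
grasp_force: 0.0
```

Free of everything: no weight on the tool. Now lift clear.

Emit:
arm_command --series '[[[0,0,-0.01],[0,0,0],0.07],[[0,0,-0.02],[0,0,0],0.07],[[0,0,-0.03],[0,0,0],0.07],[[0,0,-0.04],[0,0,0],0.07],[[0,0,-0.04],[0,0,0],0.07],[[0,0,-0.03],[0,0,0],0.07],[[0,0,0],[0,0,0],0.07],[[0,0,0],[0,0,0],0.07]]'

```text
t: 17.05
ee_pos: [0.4696, -0.1595, 0.1701]
eef_rot: [0.001, -0.025, 1.0, -0.001]
ft_force: [-0.1, -0.8, -0.8]
finger_gap: 0.76
grasp_force: 0.0
```

Run:
```python
from rig import env
from h import *
import cv2
st=env.get_state();m=env.camera_model("wrist")
a=env.get_image("wrist");cv2.imwrite("pics/w5.png",a[:,:,::-1])
Tr=(.4701,-.1593)
print(st["ee_pos"],st["ft_force"],"pred blue centre ~",proj(m,np.array([*Tr,.028])),"top",proj(m,np.array([*Tr,.052])))
c0=proj(m,np.array([*Tr,.052])).round().astype(int)
b=a.astype(int);dark=((b.max(2)<70)&(b.max(2)-b.min(2)<25)).astype(np.uint8)
blue=((b[...,2]>b[...,0]*1.6)&(b[...,2]>50)).astype(np.uint8)
for nm,k in(("dark",dark),("blue",blue)):
    n,l,s_,ce=cv2.connectedComponentsWithStats(k)
    for i in range(1,n):
        if s_[i,4]>400: print(nm,s_[i],ce[i].round(1))
for P in((.4701+.028,-.1593,.052),(.4701-.028,-.1593,.052),(.4701,-.1593+.028,.052),(.4701,-.1593-.028,.052)):print(proj(m,np.array(P)).round(1))
```

```text
[ 0.46957099 -0.1595368   0.17013925] [-0.09897807 -0.79992957 -0.81787142] pred blue centre ~ [324.34463436 221.57680399] top [324.33665241 228.08719686]
dark [ 162   22   91   94 5190] [206.1  68.1]
dark [ 471  115   48  111 2967] [492.9 173.9]
dark [ 289  185   70   74 3130] [323.3 221.5]
dark [165 191  26  26 507] [177.1 203.2]
dark [ 18 198 116  97 782] [111.  234.5]
dark [  14  205  108   90 3702] [ 48.8 260.1]
dark [    0   274   640   206 62557] [322.7 395.6]
blue [180 165  45  58 694] [210.6 186.5]
blue [  45  221   63   62 1570] [ 85.8 244.6]
[322.6 261. ]
[326.2 193.6]
[358.9 229.8]
[289.7 226.4]
```

The top flange in the new wrist picture spans x 289–359, against 289.7–358.9 predicted for a bobbin upright at the tray's centre, and the arm is clear. I'm handing it in.

```bash
python3 -c "
from rig import env
print(env.sign_off())"
```

```text
the job is handed in; nothing more can be done
None
```

I turned the winder off, drew the bobbin off its spindle and set it down upright in the empty tray, with the arm clear. I handed it in at about 17 s of the 58 s allowed; no verdict came back.

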